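# Hold the moisture probe square on the marked tile

## Robot

A 7-joint arm with a two-finger parallel gripper is mounted at the origin on the work surface. World frame = base frame: x ahead of the robot, y to its left, z up, the work surface at z = 0. Lengths are in m, angles in degrees, forces in N, time in s.
With the tool pointing down it reaches from about 0.425 to 0.875 m from the base axis. Payload 4.7 kg.
Tool frame: the origin (TCP) lies between the finger pads; the fingertips stand 8 mm ahead of it and the grasp point (between the pads) lies 11 mm behind it (env.tip_extent is the distance from the TCP to the fingertips, in m); z points along the fingers, y is the line along which they close (so a half turn about z gives the same grasp; the last joint's range is limited). The gripper opens to 87 mm and grips with 3 to 60 N. Pads are 19 mm wide; open, the fingers measure 117 mm over their backs; the gripper's body (75 mm by 190 mm) begins 51 mm behind the grasp point.
Start: joints at [74.777, 18.392, -4.016, 83.108, 1.295, 78.541, -3.26], TCP at [0.179, -0.625, 0.231] pointing down, gripper open.
Joint ranges: [-163.93, 163.93], [-17.29, 119.83], [-79.2, 71.16], [3.27, 140.29], [-89.18, 269.18], [5.43, 117.66], [-154.24, 154.24]. Speed limits (degrees/s): [147.25, 147.25, 180, 180, 180, 180, 180].

## Interface

Orientations are given as [roll, pitch, yaw] about the fixed x, y, z axes, in that order (R = Rz(yaw) Ry(pitch) Rx(roll)).
In Python, from cell import sensors, vision, workorder, env gives the robot as it stands.
- The arm moves only by the tool drive_tool, never from a script. Its argument "moves" is a list of rows, each an object of numbers: "x", "y", "z": the shift along the tool's x, y, z in mm; "rx", "ry", "rz": the turn, a rotation vector about the tool's x, y, z in rad; "fingers": the closure, from -1 (fully open) to 1 (shut). In form: [{"x": .., "y": .., "z": .., "rx": .., "ry": .., "rz": .., "fingers": ..}, ...]. A call has 1 to 20 rows; each row is the pose to reach, as a shift and turn from the pose commanded when the call began, along the tool's axes at that moment; what a row does not reach only later rows make up. A row lasts 1/8 s, in which the tool goes at most 62.5 mm and 10.7 degrees, less where a joint would pass 70% of its speed; a pose out of reach is approached as far as the arm can. A call with a gripper value outside its range is refused whole. The fingers move at their own pace and stop on an object; "force" is the grip in N (left out, the last holds). Time passes only in rows, so rows that repeat a pose let the fingers close. It gives the time, the measured TCP pose, the force, the opening and the grip force at its end, in the units of the state.
- sensors.get_obs(): the state, without advancing time (a new reading comes with each control period).
- vision.read_camera(name): name is "scene" or "top"; returns a dict with "image" (480x640x3 uint8, red, green, blue), "fx", "fy", "cx", "cy" (pixels), "R" (3x3) and "t" (3): a world point X has camera coordinates R X + t. Camera axes: x right, y down, z forward; pixel columns grow to the right and rows downward; lengths in m; the calibration is good to about 2 mm. A picture is of the moment at which its call begins. There is no depth.
- workorder.sign_off(): hands the job in; it is judged then, once.
The state is a dict: "time_s": time; "qpos": joint angles; "joint_velocities": joint speeds; "effort": joint torques, N m; "tool_pos": TCP position; "tool_rot": TCP orientation; "force": force on the tool from outside, world axes, zero at the start; "wrist_torque": the same for the moment, N m; "grip_width": finger opening in m; "grasp_force": force on a finger pad.
Only numpy, scipy, OpenCV 4.12 (cv2) and the standard library are available. Lean on these libraries where they do the work, as an engineer would, in place of code of your own. Each camera call takes 0.05 s, during which the arm holds its last target. There are 200 camera calls.

## Task

Pluck the spring-tipped moisture probe out of its pocket in the tool tray, lift it clear, and touch its tip to the tilted clay tile inside the marked ring. Hold the probe square to the tile's face and press lightly, so that its spring tip is pushed about half way in and not bottomed out; the program finishes while still holding it there, gripped in the fingers. Leave the other tools, the jar and the bowl where they are and do not shift the tile's tilt.

Things in the scene. Friction and masses are not known exactly. Their poses are not given: they have to be found in the camera images.
- tray: fixed wooden block, 85 x 235 x 45 mm high, on the table, with three round upright through-holes (pockets) 19 mm in diameter in a row along its y axis, at y = -75, 0 and +75 mm, x = 0. Origin: centre of its underside; z up. One tool hangs in each pocket, in any order, by a collar that rests on the block's top.
- probe: loose pen-like probe, 80 g, upright in one pocket: the only tool with a long round grey barrel (others: short, wooden). Origin: centre of the collar's underside, 45 mm above the table in the tray; z along the probe to its blunt top. Collar 26 mm diameter, z 0 to 4 mm; barrel 18 mm diameter, z 4 to 70 mm (grip it from above); steel nose 15 mm diameter to z -20 mm; spring tip to z -34 mm.
- tip (a point): centre of the end face of the probe's spring tip (a round 8 mm steel foot), on the probe's axis, 34 mm below the probe's origin while the spring is free; its axes are parallel to the probe's.
- plunger (a joint): how far the spring tip is pushed into the probe, m: 0 free, 0.010 bottomed out. It begins to move at 0.8 N and the spring adds 0.4 N per mm (about 2.8 N half way, 4.8 N at the bottom).
- tile: pale fired-clay tile, 150 x 160 x 8 mm, on the board (180 x 200 mm, two steel arcs beside it) of a wooden rest (fixed base 200 x 210 x 20 mm). Origin: on the level hinge at the board's low edge; axes: x up the slope, y level, z out of the face. Face centre: x 95, z 14 mm. It leans 0.25 to 0.55 rad from level, low edge nearer the robot; stiff hinge friction (4 N m) holds it under light pushes.
- spot (a point): centre of the ring marked on the tile's face, a thin dark circle of 23 mm diameter (20 mm clear inside), drawn up to 40 mm to either side of the tile's middle. Axes as the tile's: z is the outward normal of the face.
- ball_tool: bystander: wooden tool in the tray ending in a 28 mm ball, top 60 mm above the tray's top. Origin: underside of its collar.
- square_tool: bystander: wooden tool in the tray with a 16 mm square handle, top 46 mm above the tray's top. Origin: underside of its collar.
- jar: bystander: lidded red-brown clay jar, 100 mm diameter, 118 mm high, beyond the work. Origin: centre of its underside.
- bowl: bystander: white bowl, 100 mm diameter, 45 mm high, near the robot. Origin: centre of its underside.
Things that resemble listed ones, but are neither listed nor needed, are in the scene too. What is meant by the tray is not yellow, and is the larger of those in its own colour.

How it is judged:
By the outcome, as a careful person would: the job done as asked, in the order asked, and still so for the second after the job is handed in, while the arm keeps its last pose, push and grip.
It also fails if it takes over 42 s, if anything falls off the work surface, if the arm or the gripper's body presses on something with over 40 N, if the wrist force passes 120 N, or if a joint passes its speed limit or range.

## Working session

There is one attempt and no reset: what is moved stays moved. The work goes in short steps, Python scripts to look and compute and a tool call to move; the robot and the scene stay as the last step left them, time stands still between calls to the robot, and variables do not carry over. Pictures are saved under pics/ and viewed, at most 10 in all, crops included, and the job is handed in when it is done.

Besides the shell and the picture viewer there is one more tool, called after "Request:" as name([rows], argument=value, ...), one row to a line, values as JSON. drive_tool: Moves the arm, as the interface text tells. Its arguments: {"type":"object","properties":{"moves":{"type":"array"},"force":{"type":"number"}},"required":["moves"]}

```bash
ls; mkdir -p pics
python3 - <<'E'
from cell import sensors, vision, env
import cv2,numpy as np
for n in("scene","top"):
    c=vision.read_camera(n); cv2.imwrite(f"pics/{n}0.png",c["image"][:,:,::-1]); print(n,c["fx"],c["fy"],c["cx"],c["cy"],np.round(c["R"],3).tolist(),c["t"])
print(sensors.get_obs())
E
```

```text
pics
scene 547.1506234934812 547.1506234934812 309.9288009650417 240.8840908392115 [[-0.635, 0.773, 0.008], [0.445, 0.374, -0.814], [-0.632, -0.513, -0.581]] [ 0.29186872 -0.25254062  1.5910813 ]
top 444.9042058529259 444.9042058529259 313.05863024207264 244.806775398868 [[0.005, -0.999, -0.036], [-0.986, 0.001, -0.164], [0.164, 0.036, -0.986]] [0.12111819 0.58147609 1.03058288]
{'time_s': 0.1, 'qpos': array([74.77588969, 18.43541723, -4.01533592, 83.16887453,  1.29573273,
       78.53882765, -3.25854607]), 'joint_velocities': array([ 0.02919676, -0.15384268, -0.10380458, -0.15106542,  0.0256916 ,
       -0.02549769,  0.04909508]), 'effort': array([-2.20411243e-04, -4.92568803e+01, -4.05640975e-01, -3.13400459e+01,
       -6.41447003e-02,  3.93745839e-02,  3.11695646e-05]), 'tool_pos': array([ 0.17932858, -0.62427704,  0.22955554]), 'tool_rot': array([-1.79902151e+02,  6.16398214e-03,  1.60351460e+01]), 'force': array([-0.72832141,  0.15426233,  0.12743909]), 'wrist_torque': array([0.03124293, 0.02495415, 0.04156254]), 'grasp_force': 0.0, 'grip_width': 0.08701902233445576}
```

View pics/scene0.png

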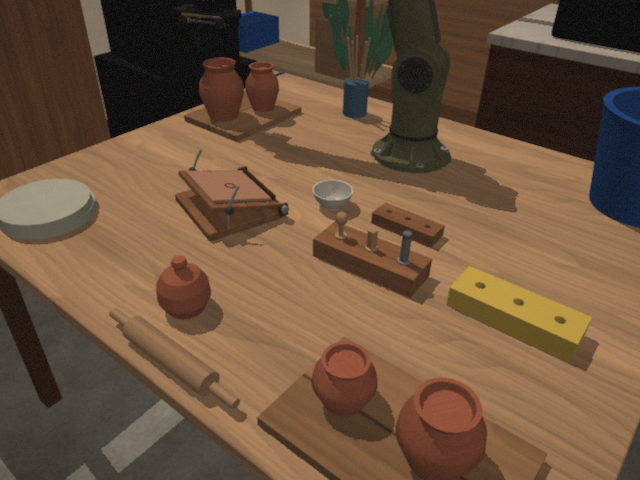

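View pics/top0.png

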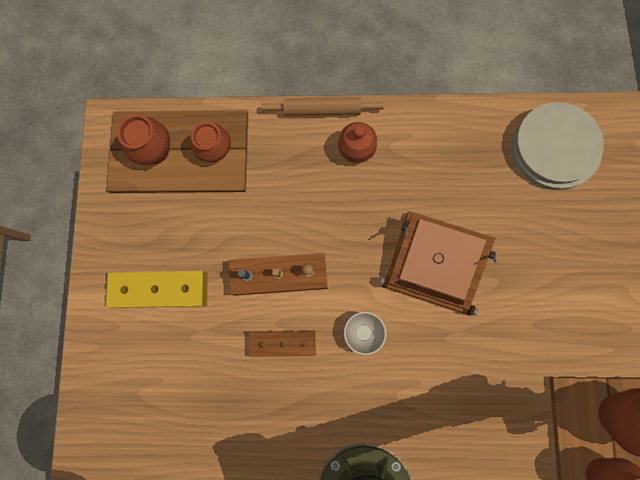

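The scene view shows the tray at about (370,258) with the probe at its right end (406,245). The tile on its rest is at (232,190) and the bowl at (333,195). The top view shows the tray at (275,274), the probe at (245,274), the tile at (443,258) and the ring at (438,258). I'll zoom in on these next.

Run:
```python
import cv2,numpy as np
s=cv2.imread("pics/scene0.png");t=cv2.imread("pics/top0.png")
def crop(im,x,y,w,h,k,g=10):
    c=cv2.resize(im[y:y+h,x:x+w],None,fx=k,fy=k,interpolation=cv2.INTER_CUBIC)
    for i in range(0,w,g): cv2.line(c,(i*k,0),(i*k,6 if (x+i)%50 else 14),(255,255,255),1); 
    for j in range(0,h,g): cv2.line(c,(0,j*k),(6 if (y+j)%50 else 14,j*k),(255,255,255),1)
    return c
cv2.imwrite("pics/tile.png",np.hstack([crop(t,370,200,130,120,3),crop(s,170,140,130,120,3)]))
cv2.imwrite("pics/tray.png",np.hstack([crop(t,215,240,130,70,3),crop(s,310,200,130,70,3)]) if 0 else np.vstack([crop(t,215,240,130,70,4),crop(s,310,200,130,80,4)[:, :520]]))
```

```text
(no output)
```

View pics/tile.png

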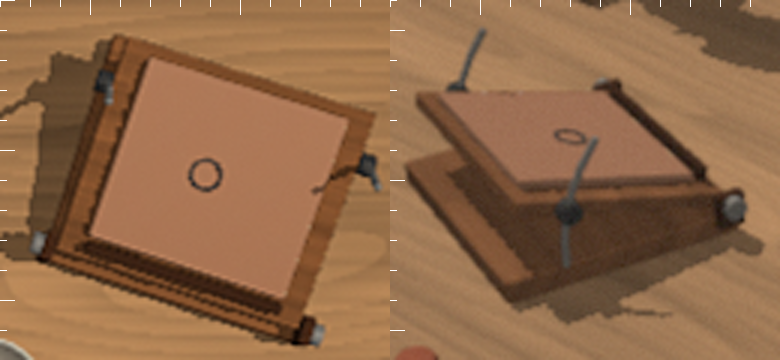

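View pics/tray.png

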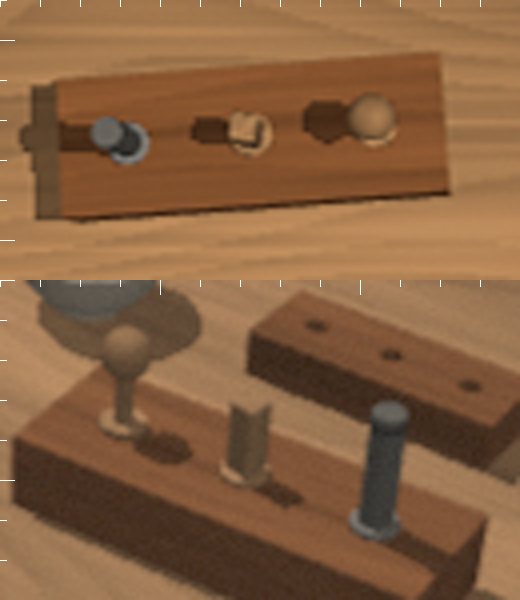

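The crops show the tile face's corners, with the ring at top (438,258) and scene (230,185). The probe's top disc is at top (241.8,273.5) and scene (407.3,232.8), and its collar is at top (247,276) and scene (403.8,260.5). Two steel arcs stand beside the tile.

```bash
cat > h.py <<'E'
import cv2,numpy as np
from cell import vision
def P(c):
    K=np.array([[c["fx"],0,c["cx"]],[0,c["fy"],c["cy"]],[0,0,1]]); return K@np.c_[np.array(c["R"]),np.array(c["t"])]
def tri(cs,ct,ps,pt):
    X=cv2.triangulatePoints(P(cs),P(ct),np.array(ps,float).T,np.array(pt,float).T); X=(X[:3]/X[3]).T
    e=[np.abs(cv2.convertPointsFromHomogeneous((np.c_[X,np.ones(len(X))]@P(c).T))[:,0]-p).max() for c,p in((cs,ps),(ct,pt))]
    return X,e
E
python3 - <<'E'
from h import *
cs,ct=vision.read_camera("scene"),vision.read_camera("top")
def quad(c,seed,box):
    im=c["image"]; x,y,w,h=box
    k=4; sub=cv2.resize(im[y:y+h,x:x+w],None,fx=k,fy=k,interpolation=cv2.INTER_CUBIC)
    lab=cv2.cvtColor(sub,cv2.COLOR_RGB2LAB).astype(float); sx,sy=int((seed[0]-x)*k),int((seed[1]-y)*k)
    ref=np.median(lab[sy-6:sy+6,sx-6:sx+6].reshape(-1,3),0); print("ref",ref)
    m=(np.linalg.norm((lab-ref)*[.6,1,1],axis=2)<12).astype(np.uint8)
    n,l,st,_=cv2.connectedComponentsWithStats(m); m=(l==l[sy,sx]).astype(np.uint8)
    cn,hi=cv2.findContours(m,cv2.RETR_CCOMP,cv2.CHAIN_APPROX_NONE)
    o=max(cn,key=cv2.contourArea); hull=cv2.convexHull(o)
    q=cv2.approxPolyDP(hull,14,True)[:,0]
    # holes: ring
    f=lambda p:(np.array(p)+.5)/k-.5+[x,y]
    print("quad",f(q).round(1).tolist())
    for i,cc in enumerate(cn):
        if hi[0][i][3]>=0 and len(cc)>40:
            e=cv2.fitEllipse(cc);print("hole",f(e[0]).round(2),np.array(e[1])/k)
    sub=sub[:,:,::-1].copy(); cv2.polylines(sub,[q.reshape(-1,1,2)],True,(0,255,0),1); return sub
a=quad(ct,(430,245),(370,200,130,120)); b=quad(cs,(222,178),(170,140,130,120))
cv2.imwrite("pics/q.png",cv2.resize(np.hstack([a,b]),None,fx=.75,fy=.75))
ps=[(407.3,232.8),(403.8,260.5)];pt=[(241.8,273.5),(247.2,276)]
print("probe",tri(cs,ct,ps,pt))
E
```

```text
ref [140. 145. 154.]
quad [[420.1, 219.1], [485.4, 239.9], [464.4, 298.4], [400.1, 277.4]]
hole [438.07 257.88] [11.9775753  12.31337261]
ref [131. 143. 150.]
quad [[299.4, 163.6], [299.4, 259.4], [169.6, 259.4], [169.6, 139.6], [251.1, 139.6]]
hole [231.71 208.71] [ 70.79875183 110.94258118]
hole [255.77 166.33] [1.89495039 5.9375968 ]
hole [252.41 164.26] [2.87903118 3.36139154]
hole [248.17 161.79] [2.07270145 6.03795815]
hole [207.7  165.82] [ 8.98799229 27.86480141]
hole [202.12 159.51] [3.01289701 6.18166542]
hole [239.59 158.11] [ 4.65797281 11.08361721]
hole [230.91 153.13] [4.52818727 5.11847639]
hole [225.99 151.07] [2.06693912 4.81752825]
hole [195.2  161.82] [ 7.32205486 25.28985405]
hole [175.66 148.31] [2.53716159 6.21685362]
probe (array([[0.50506136, 0.28097739, 0.11410223],
       [0.50550644, 0.28140165, 0.04680331]]), [np.float64(0.22951419199506518), np.float64(0.2569698082983507)])
```

View pics/q.png

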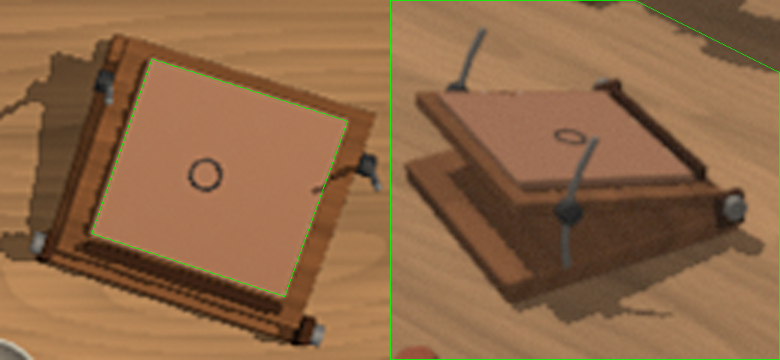

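The top view's quad is good. In the scene view the colour mask leaked onto the table, so I'll use a tighter one there.

Run:
```python
from h import *
cs,ct=vision.read_camera("scene"),vision.read_camera("top")
im=cs["image"];x,y,w,h=170,140,130,120;k=4
sub=cv2.resize(im[y:y+h,x:x+w],None,fx=k,fy=k,interpolation=cv2.INTER_CUBIC)
lab=cv2.cvtColor(sub,cv2.COLOR_RGB2LAB).astype(float)
for p in[(222,178),(250,190),(240,201),(200,160),(280,240)]: print(p,lab[(p[1]-y)*k,(p[0]-x)*k])
ref=np.median(lab[150:180,200:230].reshape(-1,3),0)
d=np.abs(lab-ref); m=((d[:,:,0]<14)&(d[:,:,1]<6)&(d[:,:,2]<7)).astype(np.uint8)
g=lab[:,:,1]-lab[:,:,2]; m&=(g>ref[1]-ref[2]-5).astype(np.uint8)
m=cv2.morphologyEx(m,cv2.MORPH_OPEN,np.ones((7,7),np.uint8))
n,l,st,_=cv2.connectedComponentsWithStats(m); m=(l==1+np.argmax(st[1:,4])).astype(np.uint8)
cn,hi=cv2.findContours(m,cv2.RETR_CCOMP,cv2.CHAIN_APPROX_NONE)
o=max(cn,key=cv2.contourArea); q=cv2.approxPolyDP(cv2.convexHull(o),12,True)[:,0]
f=lambda p:(np.array(p)+.5)/k-.5+[x,y]
print(f(q).round(1).tolist())
for i,cc in enumerate(cn):
    if hi[0][i][3]>=0 and len(cc)>20: e=cv2.fitEllipse(cc);print("hole",f(e[0]).round(2),np.array(e[1])/k)
out=sub[:,:,::-1].copy(); cv2.drawContours(out,cn,-1,(255,0,0),1);cv2.polylines(out,[q.reshape(-1,1,2)],True,(0,255,0),1)
cv2.imwrite("pics/q2.png",out)
```

```text
(222, 178) [129. 143. 150.]
(250, 190) [132. 142. 151.]
(240, 201) [ 74. 137. 141.]
(200, 160) [147. 139. 154.]
(280, 240) [139. 138. 154.]
[[267.9, 197.1], [212.4, 199.4], [187.6, 171.1], [240.4, 170.6]]
```

View pics/q2.png

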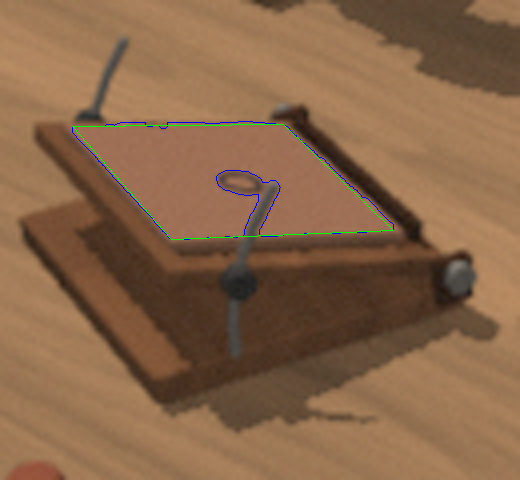

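The mask now follows the face, with scene corners (268,197), (212,199), (188,171) and (240.5,170.6) and the ring at about (229.6,185.5). Next I triangulate and plan.

Run:
```python
from h import *
from scipy.spatial.transform import Rotation as Ro
cs,ct=vision.read_camera("scene"),vision.read_camera("top")
ps=[(212.3,199.9),(187.0,171.0),(241,170.3),(268.9,197.5),(229.7,185.5)]
pt=[(419.9,218.8),(485.8,239.8),(464.6,298.8),(399.9,277.6),(438.07,257.88)]
X,e=tri(cs,ct,ps,pt); print((X*1e3).round(1),e)
print("edges",[round(np.linalg.norm(X[i]-X[(i+1)%4])*1e3,1) for i in range(4)])
M=np.array([[.170,.08,.014],[.170,-.08,.014],[.020,-.08,.014],[.020,.08,.014]])
r,rs=Ro.align_vectors(X[:4]-X[:4].mean(0),M-M.mean(0)); R=r.as_matrix()
n=R[:,2];xa=R[:,0];o=X[:4].mean(0)-R@M.mean(0)
print("rss",rs,"n",n,"up",xa,"lean",np.arccos(n[2]),"yaw",np.degrees(np.arctan2(xa[1],xa[0])),"level y.z",R[2,1],"origin",o)
# ring by top ray onto face plane
def ray(c,p):
    Rm=np.array(c["R"]);C=-Rm.T@c["t"];d=Rm.T@[(p[0]-c["cx"])/c["fx"],(p[1]-c["cy"])/c["fy"],1];return C,d
for c,p in((ct,pt[4]),(cs,ps[4])):
    C,d=ray(c,p); S=C+d*((X[:4].mean(0)-C)@n)/(d@n); print("spot",S,"tile coords",R.T@(S-o))
# hinge level: low-edge height vs text
for nm,c,p,z in(("bowl",ct,(364.5,333),.045),("traycorner",ct,(0,0),.045)):
    C,d=ray(c,p); print(nm,C+d*(z-C[2])/d[2])
```

```text
[[ 637.8 -131.1   88.5]
 [ 586.1 -279.1   87.9]
 [ 451.9 -235.    50.2]
 [ 503.5  -87.4   49.9]
 [ 547.3 -173.4   69.8]] [np.float64(0.7459145785317105), np.float64(0.8771833084870195)]
edges [np.float64(156.8), np.float64(146.2), np.float64(156.3), np.float64(146.4)]
rss 0.005528099531288847 n [-0.24638803  0.08506235  0.96543117] up [ 0.91431541 -0.30997842  0.26065438] lean 0.2637038419403175 yaw -18.7280918811239 level y.z -0.0013988503842486538 origin [ 0.46142519 -0.15490124  0.030823  ]
spot [ 0.54667478 -0.17280609  0.06865843] tile coords [0.0933571 0.0103946 0.014    ]
spot [ 0.54638185 -0.17555632  0.06882599] tile coords [0.09398545 0.00769593 0.014     ]
bowl [3.71558037e-01 2.15171273e-04 4.50000000e-02]
traycorner [1.26929136 0.99183948 0.045     ]
```

```bash
cat > rel.py <<'E'
import sys,numpy as np
from cell import sensors
from scipy.spatial.transform import Rotation as Ro
o=sensors.get_obs(); T0=Ro.from_euler("xyz",o["tool_rot"],degrees=True)
def rel(p,T): return (T0.inv().apply(np.array(p)-o["tool_pos"])*1e3).round(1),(T0.inv()*T).as_rotvec().round(4)
def E(*a): return Ro.from_euler("xyz",a,degrees=True)
E
python3 - <<'E'
from rel import *
print(rel([.55,-.25,.28],E(180,0,72))); print(rel([.505,.281,.22],E(180,0,94)))
E
```

```text
(array([ 459.6, -257.8,  -49.5]), array([-3.000e-04, -1.000e-04, -9.769e-01]))
(array([ 563. , -780.6,   10.6]), array([-2.0000e-04, -1.0000e-04, -1.3608e+00]))
```

Request:
drive_tool([
  {"x": 115,"y": -64,"z": -12,"rz": -0.18},
  {"x": 230,"y": -128,"z": -25,"rz": -0.36},
  {"x": 345,"y": -192,"z": -50,"rz": -0.54},
  {"x": 460,"y": -258,"z": -50,"rz": -0.72},
  {"x": 460,"y": -258,"z": -50,"rz": -0.9},
  {"x": 460,"y": -258,"z": -50,"rz": -0.977},
  {"x": 460,"y": -258,"z": -50,"rz": -0.977},
  {"x": 460,"y": -258,"z": -50,"rz": -0.977},
  {"x": 460,"y": -258,"z": -50,"rz": -0.977},
  {"x": 563,"y": -780,"z": -20,"rz": -1.36},
  {"x": 563,"y": -780,"z": -20,"rz": -1.36},
  {"x": 563,"y": -780,"z": -20,"rz": -1.36},
  {"x": 563,"y": -780,"z": -20,"rz": -1.36},
  {"x": 563,"y": -780,"z": -20,"rz": -1.36},
  {"x": 563,"y": -780,"z": -20,"rz": -1.36},
  {"x": 563,"y": -780,"z": 10,"rz": -1.36},
  {"x": 563,"y": -780,"z": 10,"rz": -1.36},
  {"x": 563,"y": -780,"z": 10,"rz": -1.36},
  {"x": 563,"y": -780,"z": 10,"rz": -1.36},
  {"x": 563,"y": -780,"z": 10,"rz": -1.36},
])

```text
invalid input at $.moves[0]: expected keys x, y, z, rx, ry, rz, fingers
```

Run:
```python
from rel import *
print(o["tool_pos"],o["tool_rot"],o["qpos"],o["time_s"]); print(rel([.505,.281,.077],E(180,0,94)))
```

```text
[ 0.17944283 -0.6246717   0.23039843] [-1.79985309e+02  1.80439102e-03  1.60298514e+01] [74.77919063 18.4010062  -4.01680638 83.1172571   1.29385735 78.54151718
 -3.26041247] 0.4
(array([ 563. , -780.5,  153.6]), array([-2.0000e-04, -1.0000e-04, -1.3608e+00]))
```

All keys are required in each row.

Request:
drive_tool([
  {"x": 115,"y": -64,"z": -12,"rx": 0,"ry": 0,"rz": -0.18,"fingers": -1},
  {"x": 230,"y": -128,"z": -25,"rx": 0,"ry": 0,"rz": -0.36,"fingers": -1},
  {"x": 345,"y": -192,"z": -50,"rx": 0,"ry": 0,"rz": -0.54,"fingers": -1},
  {"x": 460,"y": -258,"z": -50,"rx": 0,"ry": 0,"rz": -0.72,"fingers": -1},
  {"x": 460,"y": -258,"z": -50,"rx": 0,"ry": 0,"rz": -0.9,"fingers": -1},
  {"x": 460,"y": -258,"z": -50,"rx": 0,"ry": 0,"rz": -0.977,"fingers": -1},
  {"x": 460,"y": -258,"z": -50,"rx": 0,"ry": 0,"rz": -0.977,"fingers": -1},
  {"x": 460,"y": -258,"z": -50,"rx": 0,"ry": 0,"rz": -0.977,"fingers": -1},
  {"x": 460,"y": -258,"z": -50,"rx": 0,"ry": 0,"rz": -0.977,"fingers": -1},
  {"x": 563,"y": -780,"z": -20,"rx": 0,"ry": 0,"rz": -1.36,"fingers": -1},
  {"x": 563,"y": -780,"z": -20,"rx": 0,"ry": 0,"rz": -1.36,"fingers": -1},
  {"x": 563,"y": -780,"z": -20,"rx": 0,"ry": 0,"rz": -1.36,"fingers": -1},
  {"x": 563,"y": -780,"z": -20,"rx": 0,"ry": 0,"rz": -1.36,"fingers": -1},
  {"x": 563,"y": -780,"z": -20,"rx": 0,"ry": 0,"rz": -1.36,"fingers": -1},
  {"x": 563,"y": -780,"z": -20,"rx": 0,"ry": 0,"rz": -1.36,"fingers": -1},
  {"x": 563,"y": -780,"z": 10,"rx": 0,"ry": 0,"rz": -1.36,"fingers": -1},
  {"x": 563,"y": -780,"z": 10,"rx": 0,"ry": 0,"rz": -1.36,"fingers": -1},
  {"x": 563,"y": -780,"z": 10,"rx": 0,"ry": 0,"rz": -1.36,"fingers": -1},
  {"x": 563,"y": -780,"z": 10,"rx": 0,"ry": 0,"rz": -1.36,"fingers": -1},
  {"x": 563,"y": -780,"z": 10,"rx": 0,"ry": 0,"rz": -1.36,"fingers": -1},
])

```text
time_s: 2.9
tool_pos: [0.5056, 0.2795, 0.2205]
tool_rot: [180.0, 0.1, 93.9]
force: [0.9, -0.4, 0.2]
grip_width: 0.0868
grasp_force: 0.0
```

Run:
```python
from rel import *
print(o["tool_pos"],o["tool_rot"],o["qpos"],o["time_s"]); print(rel([.505,.281,.077],E(180,0,94)))
```

```text
[0.50562086 0.2794929  0.22051528] [1.79992468e+02 5.39979254e-02 9.39145829e+01] [ 11.8183218   16.0440005  -51.30757519  93.14726193  12.84034908
  77.00766231 -37.39835547] 2.9
(array([  1.7,  -0.5, 143.5]), array([ 0.0001,  0.0009, -0.0015]))
```

Request:
drive_tool([
  {"x": 1.5,"y": -0.5,"z": 40,"rx": 0,"ry": 0,"rz": 0,"fingers": -1},
  {"x": 1.5,"y": -0.5,"z": 80,"rx": 0,"ry": 0,"rz": 0,"fingers": -1},
  {"x": 1.5,"y": -0.5,"z": 115,"rx": 0,"ry": 0,"rz": 0,"fingers": -1},
  {"x": 1.5,"y": -0.5,"z": 135,"rx": 0,"ry": 0,"rz": 0,"fingers": -1},
  {"x": 1.5,"y": -0.5,"z": 143,"rx": 0,"ry": 0,"rz": 0,"fingers": -1},
  {"x": 1.5,"y": -0.5,"z": 143,"rx": 0,"ry": 0,"rz": 0,"fingers": -1},
  {"x": 1.5,"y": -0.5,"z": 143,"rx": 0,"ry": 0,"rz": 0,"fingers": 1},
  {"x": 1.5,"y": -0.5,"z": 143,"rx": 0,"ry": 0,"rz": 0,"fingers": 1},
  {"x": 1.5,"y": -0.5,"z": 143,"rx": 0,"ry": 0,"rz": 0,"fingers": 1},
  {"x": 1.5,"y": -0.5,"z": 143,"rx": 0,"ry": 0,"rz": 0,"fingers": 1},
  {"x": 1.5,"y": -0.5,"z": 143,"rx": 0,"ry": 0,"rz": 0,"fingers": 1},
  {"x": 1.5,"y": -0.5,"z": 143,"rx": 0,"ry": 0,"rz": 0,"fingers": 1},
  {"x": 1.5,"y": -0.5,"z": 143,"rx": 0,"ry": 0,"rz": 0,"fingers": 1},
  {"x": 1.5,"y": -0.5,"z": 143,"rx": 0,"ry": 0,"rz": 0,"fingers": 1},
], force=25)

```text
time_s: 4.65
tool_pos: [0.5049, 0.2819, 0.0776]
tool_rot: [180.0, -0.0, 94.0]
force: [0.4, 0.4, -0.6]
grip_width: 0.0173
grasp_force: 25.0
```

Request:
drive_tool([
  {"x": 0,"y": 0,"z": -20,"rx": 0,"ry": 0,"rz": 0,"fingers": 1},
  {"x": 0,"y": 0,"z": -50,"rx": 0,"ry": 0,"rz": 0,"fingers": 1},
  {"x": 0,"y": 0,"z": -90,"rx": 0,"ry": 0,"rz": 0,"fingers": 1},
  {"x": 0,"y": 0,"z": -130,"rx": 0,"ry": 0,"rz": 0,"fingers": 1},
  {"x": 0,"y": 0,"z": -160,"rx": 0,"ry": 0,"rz": 0,"fingers": 1},
  {"x": 0,"y": 0,"z": -170,"rx": 0,"ry": 0,"rz": 0,"fingers": 1},
  {"x": 0,"y": 0,"z": -170,"rx": 0,"ry": 0,"rz": 0,"fingers": 1},
])

```text
time_s: 5.52
tool_pos: [0.5043, 0.2819, 0.2477]
tool_rot: [180.0, 0.0, 94.0]
force: [-0.2, 0.2, -1.3]
grip_width: 0.0173
grasp_force: 25.0
```

```bash
cat > tgt.py <<'E'
from rel import *
lean=.2637;yaw=np.radians(-18.73)
n=np.array([-np.sin(lean)*np.cos(yaw),-np.sin(lean)*np.sin(yaw),np.cos(lean)])
S=np.array([.5465,-.174,.0688]); ty=np.array([-np.sin(yaw),np.cos(yaw),0])
RT=Ro.from_matrix(np.c_[ty,np.cross(-n,ty),-n])
def at(gap,dx=0,tip=.0666): return S+n*(gap+tip)-RT.as_matrix()[:,0]*dx
E
python3 - <<'E'
from tgt import *
from h import *
print(o["tool_pos"],o["time_s"],o["grip_width"],o["force"]); print(RT.as_matrix(),at(.06)); print(rel(at(.06),RT))
im=[]
for nm in("scene","top"):
    c=vision.read_camera(nm); p=P(c)@np.r_[o["tool_pos"]-[0,0,.03],1]; u,v=(p[:2]/p[2]).astype(int); print(nm,u,v)
    np.save(f"pics/{nm}1.npy",c["image"]); u=min(max(u,50),590);v=min(max(v,50),430)
    im.append(cv2.resize(c["image"][v-50:v+50,u-50:u+50,::-1],(400,400),interpolation=cv2.INTER_CUBIC))
cv2.imwrite("pics/lift.png",np.hstack(im))
E
```

```text
[0.50433532 0.2819144  0.24771872] 5.525 0.0173308887989969 [-0.20240231  0.24215059 -1.2624268 ]
[[ 3.21108905e-01  9.14305076e-01  2.46850762e-01]
 [ 9.47042275e-01 -3.10008866e-01 -8.36984576e-02]
 [ 1.38777878e-17  2.60654427e-01 -9.65432167e-01]] [ 0.51524869 -0.16340378  0.19102371]
(array([-445. ,  -19.9,   56.8]), array([-0.26  , -0.052 ,  0.3938]))
scene 414 186
top 231 268
```

View pics/lift.png

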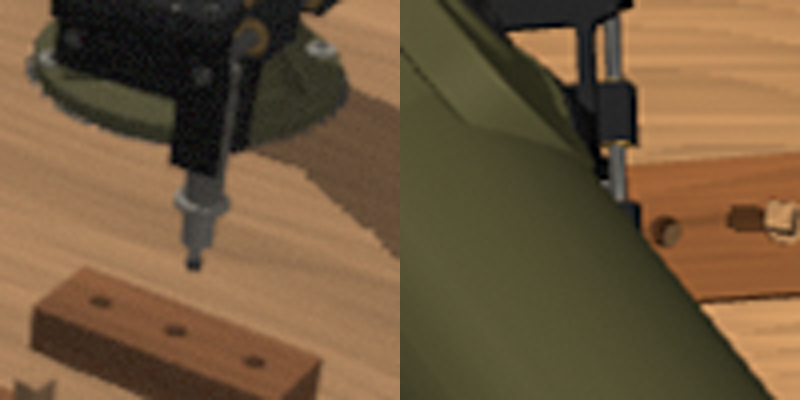

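The probe is held straight, with its tip at scene (412,202), and its pocket is empty. Now I move above the ring.

Request:
drive_tool([
  {"x": -55,"y": -3,"z": 0,"rx": 0,"ry": 0,"rz": 0,"fingers": 1},
  {"x": -110,"y": -5,"z": 0,"rx": 0,"ry": 0,"rz": 0,"fingers": 1},
  {"x": -165,"y": -8,"z": 0,"rx": -0.03,"ry": -0.006,"rz": 0.04,"fingers": 1},
  {"x": -220,"y": -10,"z": 0,"rx": -0.08,"ry": -0.016,"rz": 0.12,"fingers": 1},
  {"x": -275,"y": -12,"z": 0,"rx": -0.13,"ry": -0.026,"rz": 0.2,"fingers": 1},
  {"x": -330,"y": -15,"z": 0,"rx": -0.18,"ry": -0.036,"rz": 0.28,"fingers": 1},
  {"x": -385,"y": -17,"z": 10,"rx": -0.23,"ry": -0.046,"rz": 0.35,"fingers": 1},
  {"x": -430,"y": -19,"z": 30,"rx": -0.26,"ry": -0.052,"rz": 0.394,"fingers": 1},
  {"x": -445,"y": -20,"z": 50,"rx": -0.26,"ry": -0.052,"rz": 0.394,"fingers": 1},
  {"x": -445,"y": -20,"z": 57,"rx": -0.26,"ry": -0.052,"rz": 0.394,"fingers": 1},
  {"x": -445,"y": -20,"z": 57,"rx": -0.26,"ry": -0.052,"rz": 0.394,"fingers": 1},
  {"x": -445,"y": -20,"z": 57,"rx": -0.26,"ry": -0.052,"rz": 0.394,"fingers": 1},
  {"x": -445,"y": -20,"z": 57,"rx": -0.26,"ry": -0.052,"rz": 0.394,"fingers": 1},
])

```text
time_s: 7.25
tool_pos: [0.516, -0.1628, 0.1914]
tool_rot: [164.8, 0.0, 71.3]
force: [-0.5, 0.0, -0.4]
grip_width: 0.0174
grasp_force: 25.0
```

Run:
```python
from tgt import *
from h import *
print(o["tool_pos"],o["time_s"],o["qpos"],o["force"]); print(rel(at(.06),RT),rel(at(.012),RT))
tip=o["tool_pos"]+T0.apply([0,0,.0666]);print(tip)
im=[]
for nm,(u,v) in(("scene",(235,165)),("top",(440,255))):
    c=vision.read_camera(nm); p=P(c)@np.r_[tip,1]; print(nm,"tip expected",p[:2]/p[2])
    q=P(c)@np.r_[o["tool_pos"]+T0.apply([0,0,.0326]),1]; print("collar",q[:2]/q[2])
    im.append(cv2.resize(c["image"][v-50:v+50,u-50:u+50,::-1],(400,400),interpolation=cv2.INTER_CUBIC))
cv2.imwrite("pics/above.png",np.hstack(im))
```

```text
[ 0.5159543  -0.16276805  0.19140443] 7.25 [ 46.4020583   -3.86949205 -31.03062334 113.51910159  -1.30823286
  54.65681008  -2.88897448] [-0.48009486  0.00967641 -0.40449506]
(array([-0.8, -0.5,  0.2]), array([ 0.0011, -0.0001,  0.0011])) (array([-0.8, -0.6, 48.2]), array([ 0.0011, -0.0001,  0.0011]))
[ 0.53246277 -0.16835795  0.12712548]
scene tip expected [234.30013139 162.24337297]
collar [236.80005006 148.44411892]
top tip expected [442.66592713 260.67581817]
collar [445.33900238 262.60789819]
```

View pics/above.png

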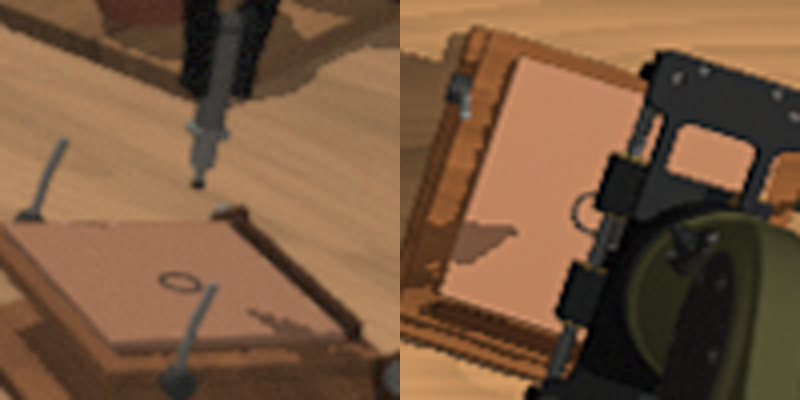

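In the scene crop the tip is at (234.5,161.5) against a prediction of (234.3,162.2), so they agree. The ring is still at (230,185.5). I'll approach to a gap of about 10 mm.

Request:
drive_tool([
  {"x": -0.8,"y": -0.5,"z": 15,"rx": 0,"ry": 0,"rz": 0,"fingers": 1},
  {"x": -0.8,"y": -0.5,"z": 32,"rx": 0,"ry": 0,"rz": 0,"fingers": 1},
  {"x": -0.8,"y": -0.5,"z": 45,"rx": 0,"ry": 0,"rz": 0,"fingers": 1},
  {"x": -0.8,"y": -0.5,"z": 50,"rx": 0,"ry": 0,"rz": 0,"fingers": 1},
  {"x": -0.8,"y": -0.5,"z": 50,"rx": 0,"ry": 0,"rz": 0,"fingers": 1},
  {"x": -0.8,"y": -0.5,"z": 50,"rx": 0,"ry": 0,"rz": 0,"fingers": 1},
  {"x": -0.8,"y": -0.5,"z": 50,"rx": 0,"ry": 0,"rz": 0,"fingers": 1},
])

```text
time_s: 8.22
tool_pos: [0.5272, -0.1683, 0.1427]
tool_rot: [164.8, 0.0, 71.2]
force: [0.6, -0.3, -0.7]
grip_width: 0.0172
grasp_force: 25.0
```

```bash
cat > look.py <<'E'
from tgt import *
from h import *
import time
F=[];tp=[]
im=None
for i in range(8):
    c=vision.read_camera("scene"); ob=sensors.get_obs(); F.append(ob["force"]@n); tp.append(ob["tool_pos"])
    im=c["image"].astype(float) if im is None else im+c["image"]
im=(im/8).astype(np.uint8)
print("t",ob["time_s"],"Fn",np.mean(F).round(2),np.std(F).round(2)); tp=np.mean(tp,0); tip=tp+T0.apply([0,0,.0666])
p=P(c)@np.r_[tip,1]; print("tip est px",p[:2]/p[2],"tip rel spot in tile axes x,y,z mm",np.round(np.array([(tip-S)@RT.as_matrix()[:,1],(tip-S)@RT.as_matrix()[:,0],(tip-S)@n])*1e3,2),rel(at(0),RT))
if len(sys.argv)>1: cv2.imwrite(sys.argv[1],cv2.resize(im[150:210,190:270,::-1],(800,600),interpolation=cv2.INTER_CUBIC))
E
python3 look.py
```

```text
t 8.625 Fn -0.73 0.38
tip est px [230.77427558 181.82135365] tip rel spot in tile axes x,y,z mm [-0.35 -0.88  9.75] (array([ 0.8,  0.1, 10. ]), array([ 0.0008,  0.0002, -0.0003]))
```

Request:
drive_tool([
  {"x": 0.5,"y": 0,"z": 3,"rx": 0,"ry": 0,"rz": 0,"fingers": 1},
  {"x": 0.5,"y": 0,"z": 6,"rx": 0,"ry": 0,"rz": 0,"fingers": 1},
  {"x": 0.5,"y": 0,"z": 8,"rx": 0,"ry": 0,"rz": 0,"fingers": 1},
  {"x": 0.5,"y": 0,"z": 8,"rx": 0,"ry": 0,"rz": 0,"fingers": 1},
  {"x": 0.5,"y": 0,"z": 8,"rx": 0,"ry": 0,"rz": 0,"fingers": 1},
])

```text
time_s: 9.25
tool_pos: [0.5291, -0.1684, 0.1344]
tool_rot: [164.9, -0.0, 71.3]
force: [-0.7, -0.2, -0.9]
grip_width: 0.0175
grasp_force: 25.0
```

```bash
python3 look.py pics/near.png
```

```text
t 9.65 Fn -0.91 0.64
tip est px [230.36973067 185.06551271] tip rel spot in tile axes x,y,z mm [-0.52 -0.34  1.58] (array([0.3, 0.5, 1.5]), array([-0.0003, -0.0001, -0.0004]))
```

View pics/near.png

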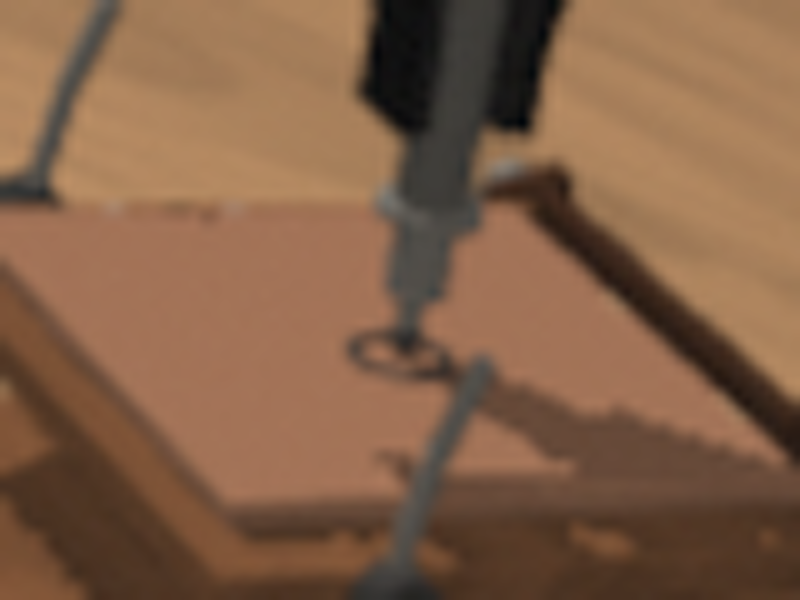

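The tip is at picture (405,345) and the ring's centre at (400,354), so the tip is about 2 mm above it and centred. Now I press in steps.

Request:
drive_tool([
  {"x": 0,"y": 0.5,"z": 2,"rx": 0,"ry": 0,"rz": 0,"fingers": 1},
  {"x": 0,"y": 0.5,"z": 4,"rx": 0,"ry": 0,"rz": 0,"fingers": 1},
  {"x": 0,"y": 0.5,"z": 4,"rx": 0,"ry": 0,"rz": 0,"fingers": 1},
  {"x": 0,"y": 0.5,"z": 4,"rx": 0,"ry": 0,"rz": 0,"fingers": 1},
])

```text
time_s: 10.15
tool_pos: [0.5307, -0.169, 0.1308]
tool_rot: [164.9, -0.0, 71.2]
force: [-1.3, 0.5, 1.1]
grip_width: 0.0172
grasp_force: 25.0
```

```bash
python3 look.py; python3 look.py
```

```text
t 10.55 Fn 1.1 0.57
tip est px [229.858112   186.58912665] tip rel spot in tile axes x,y,z mm [ 0.1  -0.36 -2.38] (array([ 0.3, -0.1, -2.4]), array([ 0.    ,  0.    , -0.0004]))
t 10.95 Fn 0.87 0.53
tip est px [229.86619623 186.60926728] tip rel spot in tile axes x,y,z mm [ 0.07 -0.34 -2.42] (array([ 0.3, -0.1, -2.4]), array([ 0.0001,  0.    , -0.0004]))
```

Request:
drive_tool([
  {"x": 0,"y": 0,"z": 1.3,"rx": 0,"ry": 0,"rz": 0,"fingers": 1},
  {"x": 0,"y": 0,"z": 2.6,"rx": 0,"ry": 0,"rz": 0,"fingers": 1},
  {"x": 0,"y": 0,"z": 2.6,"rx": 0,"ry": 0,"rz": 0,"fingers": 1},
  {"x": 0,"y": 0,"z": 2.6,"rx": 0,"ry": 0,"rz": 0,"fingers": 1},
])

```text
time_s: 11.45
tool_pos: [0.5312, -0.1691, 0.1283]
tool_rot: [164.9, -0.0, 71.3]
force: [-0.5, -0.7, 1.3]
grip_width: 0.0176
grasp_force: 25.0
```

```bash
python3 look.py; python3 look.py; python3 look.py pics/press.png
```

```text
t 11.85 Fn 1.96 0.33
tip est px [229.70884173 187.60732867] tip rel spot in tile axes x,y,z mm [ 0.02 -0.33 -5.02] (array([ 0.3, -0. , -5. ]), array([-0.0001, -0.    , -0.0003]))
t 12.25 Fn 2.03 0.37
tip est px [229.70862114 187.61744101] tip rel spot in tile axes x,y,z mm [ 0.02 -0.32 -5.04] (array([ 0.3, -0. , -5. ]), array([-0.    , -0.    , -0.0003]))
t 12.65 Fn 2.11 0.41
tip est px [229.71735155 187.62242745] tip rel spot in tile axes x,y,z mm [-0.   -0.31 -5.06] (array([ 0.3, -0. , -5. ]), array([-0.    ,  0.    , -0.0004]))
```

View pics/press.png

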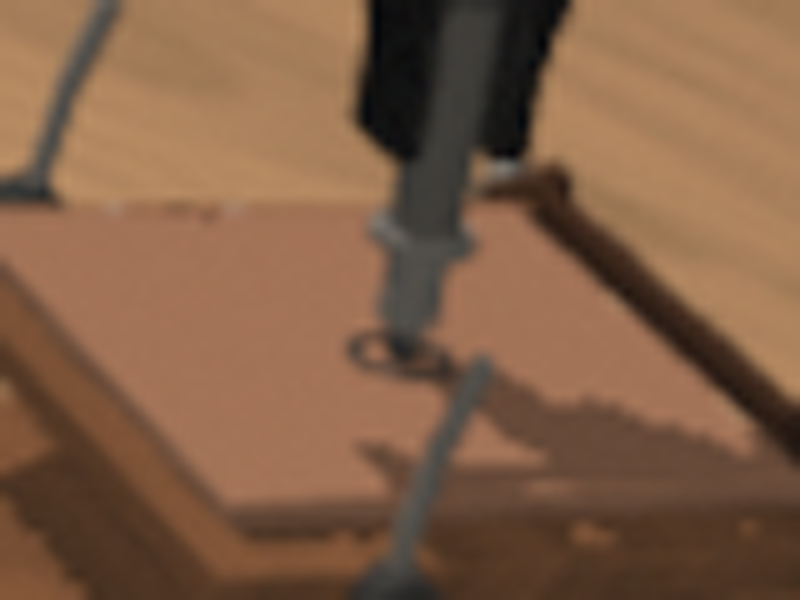

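The tip is centred in the ring and the contact force is about 2.8 N, which is half of the spring's travel. The tile hasn't moved.

```bash
python3 -c "
from cell import workorder
print(workorder.sign_off())"
```

```text
the job is handed in; nothing more can be done
None
```

I handed the job in with the probe still gripped and its tip about 0.3 mm from the ring's measured centre, within the cameras' 2 mm calibration. It is square to the tile's measured tilt of 0.264 rad, pressing at about 2.8 N with the spring roughly half way in, at about 13 s of the 42 s limit.

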